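Post a sample box through the sprung flap of the drop-off chute

ROBOT

A 6-joint arm with a two-finger parallel gripper is mounted at the origin on the work surface. World frame = base frame: x ahead of the robot, y to its left, z up, the work surface at z = 0. Lengths are in m, angles in degrees, forces in N, time in s.
With the tool pointing down it reaches from about 0.35 to 0.875 m from the base axis. Payload 4.2 kg.
Tool frame: the origin (TCP) lies at the very end of the fingers, on their centre line; the grasp point (between the pads) lies r.pinch_z behind it (r.pinch_z is the distance from the TCP to the grasp point, in m); y points along the fingers, z is the direction in which the jaws open and shut, and the axes are right-handed (so a half turn about y gives the same grasp; the last joint's range is limited). The gripper opens to 87 mm and grips with 3 to 60 N. Pads are 19 mm wide; open, the fingers measure 117 mm over their backs; the gripper's body (75 mm by 190 mm) begins 51 mm behind the grasp point.
Start: joints at [-61.387, 22.042, 0.453, 0, -68.411, -14.817], TCP at [0.149, -0.607, 0.223] pointing down, gripper open.
Joint ranges: [-179.83, 179.83], [-69.29, 118.12], [-61.27, 80.66], [-181.25, 117.63], [-171.15, -9.14], [-177.46, 177.46]. Speed limits (degrees/s): [159.86, 159.86, 180, 180, 180, 180].

INTERFACE

Orientations are given as a 3x3 rotation matrix whose columns are the frame's x, y, z axes.
In Python, from station import sense, capture, camera_params, r gives the robot as it stands.
- The arm moves only by the tool move_arm, never from a script. Its argument "increments" is text: rows parted by semicolons, each of 7 numbers parted by spaces: the closure, from -1 (fully open) to 1 (shut), so that 0 is half open, then the shift along the tool's x, y, z in m, then the turn, a rotation vector about the tool's x, y, z in rad. In form: hand x y z wx wy wz; .... A call has 1 to 8 rows; each row is the pose to reach, as a shift and turn from the pose commanded when the call began, along the tool's axes at that moment; what a row does not reach only later rows make up. A row lasts 1/10 s, in which the tool goes at most 50 mm and 8.59 degrees, less where a joint would pass 70% of its speed; a pose out of reach is approached as far as the arm can. A call with a gripper value outside its range is refused whole. The fingers move at their own pace and stop on an object; the grip force is fixed at half the most. Time passes only in rows, so rows that repeat a pose let the fingers close. It gives the time, the measured TCP pose, the force and the opening at its end, in the units of the state.
- sense(): the state, without advancing time (a new reading comes with each control period).
- capture(name): name is "side" or "top" or "wrist"; returns (picture, depth): 420x560x3 uint8, red, green, blue; 420x560 float32, m along the optical axis (not along the pixel's ray), 0 where there is no reading.
- camera_params(name): a dict with "fx", "fy", "cx", "cy" (pixels), "distortion" ([k1, k2, p1, p2, k3] as OpenCV has them; the pictures are not rectified), "xyz" and "orientation" of the camera in the world. Camera axes: x right, y down, z forward; pixel columns grow to the right and rows downward; lengths in m; the calibration is good to about 2 mm. A picture is of the moment at which its call begins: read the wrist's pose just before it. camera_params takes no time and is no camera call; for the wrist camera it gives the pose at the moment of the call.
- r.finish_job(): hands the job in, once; it reports no verdict.
The state is a dict: "time_s": time; "joints": joint angles; "joint_velocities": joint speeds; "effort": joint torques, N m; "tcp_pos": TCP position; "ee_rot": TCP orientation; "wrist_force": force on the tool from outside, world axes, zero at the start; "moment": the same for the moment, N m; "gripper_width": opening from 0.0 (shut) to 1.0 (fully open).
Only numpy, scipy, OpenCV 4.12 (cv2) and the standard library are available. Lean on these libraries where they do the work, as an engineer would, in place of code of your own. Each camera call takes 0.05 s, during which the arm holds its last target.

TASK

Post the small white sample box that sits on the deck of the steel drop-off chute: push the self-closing flap open with one finger and, while that finger keeps the flap out of the way, push the box along the deck with the other finger until it drops over the edge behind the flap into the well; then draw the fingers out so that the flap shuts by itself. Only push the box, gently, never pinch or lift it, do not shove the flap open with the box, and leave the other things on the table and on the chute where they are.

Things in the scene. Friction and masses are not known exactly. Their poses are not given: they have to be found in the camera images.
- chute: Fixed steel drop-off chute, 400 long, 132 wide. Origin: on the table under the middle of the flap line; x = push direction (away from the robot), y left, z up. Before the flap, x -170 to 0, a flat deck at z = 100 between side guides: inner faces at y = +60 and -60, 6 thick, tops at z = 130. No bar over the flap: fingers may pass through the flap line from above.
- lip (a point): Middle of the deck's sharp far edge, on the deck surface (chute frame 0, 0, 100 mm); axes as the chute's.
- well (a point): Centre of the well's floor behind the flap (chute frame 112, 0, 8 mm; a 92 mm drop from the deck). The well spans chute x 0 to 224, y -60 to +60 inside, walls up to z = 146. It is open above from x = 0 to 130, then covered by a flat hood with its top at z = 150.
- flap_hinge (a point): On the flap's upright hinge axis, at the left (+y) end of the flap line, mid height of the flap (chute frame 2, 60, 126 mm).
- flap_edge (a point): Middle of the flap's free upright edge, 116 mm from the hinge axis; with the flap shut it is near the right (-y) guide (chute frame 2, -56, 126 mm). Moves with the flap.
- flap (a joint): Flap angle, rad: 0 = shut across the deck's far edge (as it starts); grows as it swings into the well (free edge to chute +x), up to 1.7; no other way. Grey plate 112 wide, 4 thick, 40 tall, from 6 to 46 mm above the deck. A spring shuts it: 0.084 N m plus 0.12 N m per rad (about 3 N when pushed 30 mm from the hinge).
- sample_box: The sample box to post: closed white plastic box with a white lid, 50 (its x) x 42 (its y) x 32 tall, about 80 g. Origin: centre of its underside. It stands loose on the deck before the flap, in the right-hand half (centre 25 to 35 mm right of the chute's middle line, 45 to 90 mm before the flap), its x axis within 0.1 rad of the chute's.
- jar: Bystander: small glass jar, diameter 36, 55 tall, standing on the hood of the chute. Origin: centre of its underside.
- big_box: Bystander: larger white box with grey lid, 85 x 60 x 45 tall, standing on the table right beside the chute. Origin: centre of its underside.
- beaker: Bystander: clear plastic beaker, diameter 84, 95 tall, on the table. Origin: centre of its underside.
- beaker2: Bystander: clear plastic beaker, diameter 72, 75 tall, on the table. Origin: centre of its underside.
- bowl: Bystander: steel bowl, diameter 120, 45 tall, on the table. Origin: centre of its underside.
- spatula: Bystander: spatula 250 long with a black handle, lying on the table along its x axis.
- shaker: Bystander: white shaker with steel cap, diameter 48, 110 tall, on the table. Origin: centre of its underside.

How it is judged:
By the outcome, as a careful person would: the job done as asked, in the order asked, and still so for the second after the job is handed in, with the robot touching nothing.
It also fails if it takes over 32 s, if anything falls off the work surface, if the arm or the gripper's body presses on something with over 40 N, if the wrist force passes 120 N, or if a joint passes its speed limit or range.

## Working session

There is one attempt and no reset: what is moved stays moved. The work goes in short steps, Python scripts to look and compute and a tool call to move; the robot and the scene stay as the last step left them, time stands still between calls to the robot, and variables do not carry over. Pictures are saved under pics/ and viewed, and the job is handed in when it is done.

Besides the shell and the picture viewer there is one more tool, called after "Call:" as name(argument=value, ...) on one line, values as JSON. move_arm: Moves the arm, as the interface text tells. Its arguments: {"type":"object","properties":{"increments":{"type":"string"}},"required":["increments"]}

```bash
ls; mkdir -p pics; python3 - <<'E'
from station import sense,capture,camera_params,r
import cv2,numpy as np
s=sense();print(s['time_s'],s['tcp_pos'],s['ee_rot'],s['gripper_width'],r.pinch_z)
for n in ("side","top"):
    p,d=capture(n);cv2.imwrite(f"pics/{n}0.png",p[:,:,::-1]);np.savez(f"{n}0.npz",p=p,d=d);print(n,camera_params(n),(d>0).mean())
E
```

```text
pics
0.0 [ 0.14893322 -0.60637539  0.22145899] [[ 9.71193604e-01 -6.00400092e-04 -2.38291048e-01]
 [ 2.38291790e-01  2.09748838e-03  9.71191342e-01]
 [-8.32906663e-05 -9.99997620e-01  2.18013771e-03]] 1.0021964979159612 0.0187
side {'fx': 433.0150091833768, 'fy': 433.0150091833768, 'cx': 282.1700527029388, 'cy': 209.96790415492467, 'distortion': array([-0.05262298,  0.        ,  0.        ,  0.        ,  0.        ]), 'xyz': array([0.30432646, 0.72760853, 0.79083333]), 'orientation': array([[-0.94209565, -0.21603558,  0.25648471],
       [-0.33524063,  0.58771606, -0.73634472],
       [ 0.00833647, -0.77969126, -0.62610865]])} 0.9962627551020408
top {'fx': 447.97283894439147, 'fy': 447.97283894439147, 'cx': 275.5311714350739, 'cy': 209.8687498663604, 'distortion': array([-0.03047569,  0.        ,  0.        ,  0.        ,  0.        ]), 'xyz': array([ 0.40886944, -0.05011738,  1.14112374]), 'orientation': array([[-1.85492308e-04, -9.86214066e-01,  1.65474416e-01],
       [-9.99999983e-01,  1.83351862e-04, -2.82105250e-05],
       [-2.51842569e-06, -1.65474419e-01, -9.86214083e-01]])} 0.9960501700680272
```

View pics/top0.png

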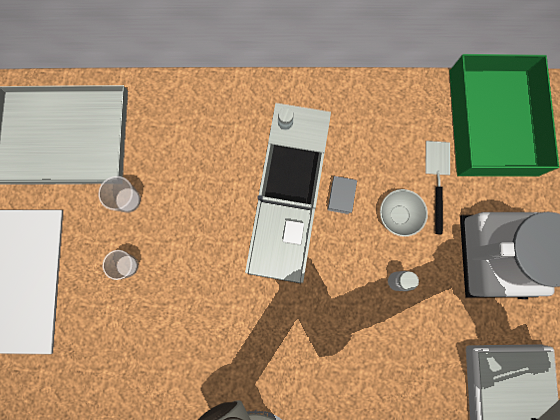

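View pics/side0.png

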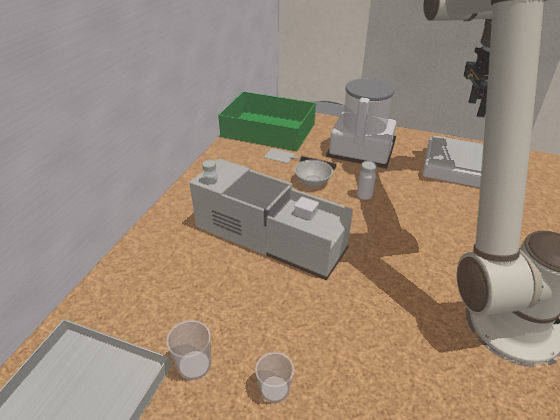

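Top view: the chute runs from (275,278) to (302,107), the flap line is at about (286,200), the box top at (293,232) and the jar at (286,118). Next I'll measure the poses from depth.

```bash
cat > h.py <<'E'
import numpy as np,cv2
def cloud(d,c):
    K=np.array([[c['fx'],0,c['cx']],[0,c['fy'],c['cy']],[0,0,1]])
    h,w=d.shape;u,v=np.meshgrid(np.arange(w),np.arange(h))
    n=cv2.undistortPoints(np.stack([u,v],-1).reshape(-1,1,2).astype(np.float64),K,np.array(c['distortion'])).reshape(h,w,2)
    P=np.dstack([n[...,0]*d,n[...,1]*d,d])
    return P@np.array(c['orientation']).T+np.array(c['xyz'])
E
python3 - <<'E'
from station import camera_params
from h import *
z=np.load('top0.npz');W=cloud(z['d'],camera_params('top'));Z=W[...,2];p=z['p'].astype(int)
roi=np.zeros(Z.shape,bool);roi[98:290,240:334]=1
print('table z',np.median(Z[290:330,150:200]))
# hood & whole outline
m=roi&(Z>.09)&(Z<.17)
top=roi&(Z>.14)&(Z<.156)
for nm,mm in (('all',m),('hood/walls',top),('guides',roi&(Z>.122)&(Z<.137)),('deck',roi&(Z>.094)&(Z<.106))):
    q=W[mm][:,:2].astype(np.float32); rc=cv2.minAreaRect(q*1000);print(nm,len(q),rc,np.median(Z[mm]))
    print(cv2.boxPoints(rc).round(1).tolist())
for y in range(190,206,1): print(y,(Z[y,255:320:4]*1000).round().astype(int))
b=p.min(2)>225
b&=roi;b[:215]=0
n,l,st,ce=cv2.connectedComponentsWithStats(b.astype(np.uint8));print(st,ce)
for i in range(1,n):
    if st[i,4]>100:
        mm=l==i;q=W[mm];print(np.median(q[:,2]),cv2.minAreaRect((q[:,:2]*1000).astype(np.float32)),q.mean(0))
im=cv2.resize(z['p'][95:290,235:335,::-1],None,fx=4,fy=3,interpolation=cv2.INTER_CUBIC);cv2.imwrite('pics/topc.png',im)
E
```

```text
table z -0.0020851571794392454
all 7015 ((623.7698364257812, -78.95523071289062), (134.29571533203125, 400.0787658691406), 80.08255004882812) 0.11683445545476312
[[415.20001220703125, -110.5999984741211], [809.2999877929688, -179.60000610351562], [832.4000244140625, -47.29999923706055], [438.29998779296875, 21.600000381469727]]
hood/walls 2487 ((705.4112548828125, -94.06867980957031), (133.8270263671875, 232.79632568359375), 79.53418731689453) 0.14728756554060007
[[578.7999877929688, -138.6999969482422], [807.7000122070312, -181.0], [832.0, -49.400001525878906], [603.0999755859375, -7.099999904632568]]
guides 910 ((576.1454467773438, -71.47746276855469), (132.03500366210938, 302.84368896484375), 80.22703552246094) 0.12879592883970348
[[415.70001220703125, -110.80000305175781], [714.2000122070312, -162.1999969482422], [736.5999755859375, -32.099998474121094], [438.1000061035156, 19.299999237060547]]
deck 3310 ((579.3819580078125, -72.09931945800781), (120.41829681396484, 309.9889831542969), 80.17182922363281) 0.0978871734138892
[[416.3999938964844, -105.0], [721.7999877929688, -157.89
[... 1965 characters left out ...]
 3      1      3]] [[279.47705394 209.44815733]
 [293.13858696 231.95380435]
 [306.         257.5       ]
 [302.         260.        ]
 [304.625      262.625     ]
 [301.         265.        ]
 [303.36363636 269.45454545]
 [297.         268.85714286]
 [247.         270.5       ]
 [249.33333333 271.66666667]
 [286.5        274.91666667]
 [254.         273.        ]
 [259.         274.        ]
 [262.         274.        ]
 [265.5        275.        ]
 [270.5        276.        ]
 [273.         276.        ]
 [277.         277.        ]]
0.12982514881080753 ((527.7865600585938, -90.1769027709961), (39.855045318603516, 47.46607208251953), 80.88480377197266) [ 0.52772627 -0.0901179   0.1298338 ]
```

View pics/topc.png

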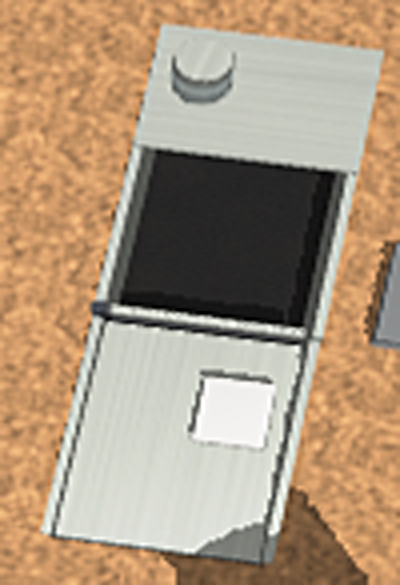

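```bash
python3 - <<'E'
from station import camera_params
from h import *
O=np.array([.5942,-.0738]);a=np.deg2rad(-9.92);R=np.array([[np.cos(a),-np.sin(a)],[np.sin(a),np.cos(a)]])
for n in('top','side'):
    z=np.load(n+'0.npz');W=cloud(z['d'],camera_params(n));Z=W[...,2];p=z['p'].astype(int)
    C=(W[...,:2]-O)@R*1000
    inb=(abs(C[...,0]-30)<215)&(abs(C[...,1])<80)
    print(n,'table',np.median(Z[(abs(C[...,0]+60)<150)&(C[...,1]>90)&(C[...,1]<150)]))
    m=inb&(Z>.092)&(Z<.165);q=C[m];print('outline',np.percentile(q,[.5,99.5],axis=0),cv2.minAreaRect(q.astype(np.float32)))
    m=inb&(Z>.18)&(C[...,0]>140);q=C[m];print('jar top',len(q),q.mean(0),q.min(0),q.max(0),Z[m].max())
    m=inb&(Z>.11)&(C[...,0]<-20)&(abs(C[...,1])<55);q=C[m];print('box',len(q),np.percentile(q,[2,98],axis=0),cv2.minAreaRect(q.astype(np.float32)))
    m=inb&(Z>.12)&(Z<.15)&(abs(C[...,0])<12)&(abs(C[...,1])<50);q=C[m];print('flap x',np.percentile(q[:,0],[5,50,95]),np.polyfit(q[:,1],q[:,0],1))
E
```

```text
top table -0.00190014212066969
outline [[-168.57176668  -66.49585511]
 [ 226.82341132   64.65230062]] ((30.015869140625, 0.01593780517578125), (400.0787353515625, 134.2957305908203), 0.002552004996687174)
jar top 185 [180.36546232  33.66404587] [166.70585196  18.13538477] [199.38987616  50.14059744] 0.2081920962010153
box 404 [[-86.1003024  -47.16526727]
 [-37.99109115  -7.33113074]] ((-61.75334167480469, -27.287403106689453), (49.995094299316406, 41.916961669921875), 0.4137265980243683)
flap x [-0.8042837   0.65336662  4.58535819] [-0.00288782  1.34039154]
side table 0.0011990802871548745
outline [[-171.20511491  -70.13007347]
 [ 225.5847058    64.62383357]] ((29.214202880859375, -3.345428466796875), (402.21807861328125, 139.17129516601562), 0.3807606101036072)
jar top 168 [177.82450446  37.34550155] [163.59135821  18.6039775 ] [199.13794858  50.02247236] 0.20701299821041497
box 357 [[-88.13309192 -49.44758521]
 [-39.8735915   -6.99402134]] ((-94.70442199707031, 1.1668510437011719), (138.3834686279297, 107.27323913574219), 0.1395300328731537)
flap x [-2.44307395 -1.06612687  2.72562593] [ 0.00116113 -0.70605259]
```

Call:
move_arm(increments="-1 0 -0.05 0 0 0 0; -1 0 -0.10 0 0 0 0; -1 0.04 -0.13 0.03 0 -0.14 0; -1 0.08 -0.13 0.07 0 -0.28 0; -1 0.12 -0.13 0.11 0 -0.42 0; -1 0.16 -0.13 0.15 0 -0.56 0; -1 0.20 -0.13 0.19 0 -0.70 0; -1 0.24 -0.13 0.23 0 -0.84 0")

```text
time_s: 0.9
tcp_pos: [0.3069, -0.3586, 0.3522]
ee_rot: [[0.466, -0.0, -0.885], [0.885, 0.0, 0.466], [0.0, -1.0, 0.0]]
wrist_force: [1.0, -0.1, 0.4]
gripper_width: 1.001
```

Call:
move_arm(increments="-1 0.045 0 -0.008 0 -0.07 0; -1 0.09 0 -0.016 0 -0.14 0; -1 0.135 0 -0.025 0 -0.21 0; -1 0.18 0 -0.033 0 -0.28 0; -1 0.225 0 -0.041 0 -0.35 0; -1 0.27 0 -0.05 0 -0.42 0; -1 0.32 0 -0.058 0 -0.485 0; -1 0.358 0 -0.066 0 -0.485 0")

```text
time_s: 1.7
tcp_pos: [0.5341, -0.0734, 0.352]
ee_rot: [[0.003, -0.001, -1.0], [1.0, 0.0, 0.003], [0.0, -1.0, 0.001]]
wrist_force: [0.2, -0.9, -0.2]
gripper_width: 1.002
```

```bash
python3 - <<'E'
from station import sense,capture,camera_params,r
import pickle
from h import *
s=sense();print(s['time_s'],s['tcp_pos'],s['ee_rot'])
c=camera_params('wrist');p,d=capture('wrist');cv2.imwrite('pics/w1.png',p[:,:,::-1]);np.savez('w1.npz',p=p,d=d);pickle.dump(c,open('w1.pkl','wb'));print(c)
E
```

```text
1.7 [ 0.5341473  -0.07338875  0.35202479] [[ 2.58748068e-03 -7.90305269e-04 -9.99996340e-01]
 [ 9.99996608e-01  2.98959549e-04  2.58724511e-03]
 [ 2.96913742e-04 -9.99999643e-01  7.91076141e-04]]
{'fx': 355.40553291132017, 'fy': 355.40553291132017, 'cx': 282.9025383453514, 'cy': 208.37396795304133, 'distortion': array([-0.0478002,  0.       ,  0.       ,  0.       ,  0.       ]), 'xyz': array([ 0.53478787, -0.14625418,  0.51330815]), 'orientation': array([[-9.99997341e-01,  2.29126539e-03,  2.62491570e-04],
       [ 2.27866170e-03,  9.64060685e-01,  2.65672360e-01],
       [ 3.55668080e-04,  2.65672251e-01, -9.64063342e-01]])}
```

View pics/w1.png

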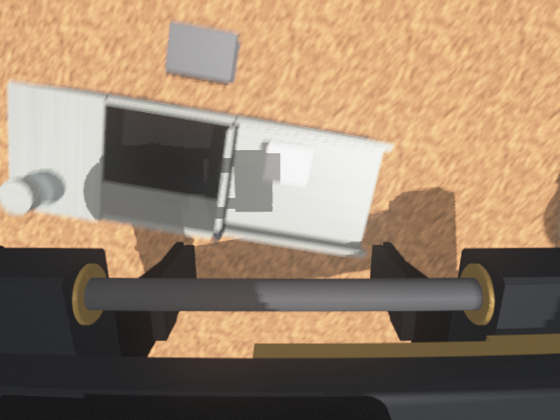

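The wrist view shows the box at (290,163), the flap line from (232,122) to (220,235), and the fingers at (180,290) (far one) and (385,290) (near one). I'll measure from this too.

```bash
python3 - <<'E'
import pickle
from h import *
O=np.array([.5942,-.0738]);a=np.deg2rad(-9.92);R=np.array([[np.cos(a),-np.sin(a)],[np.sin(a),np.cos(a)]])
z=np.load('w1.npz');W=cloud(z['d'],pickle.load(open('w1.pkl','rb')));Z=W[...,2];p=z['p'].astype(int)
C=(W[...,:2]-O)@R*1000
v=np.zeros(Z.shape,bool);v[:240]=1
inb=v&(abs(C[...,0]-30)<215)&(abs(C[...,1])<80)
print('table',np.median(Z[v&(C[...,1]<-100)&(C[...,1]>-140)&(C[...,0]<0)]),'deck',np.median(Z[inb&(abs(C[...,0]+130)<20)&(abs(C[...,1])<30)]))
m=inb&(Z>.115)&(C[...,0]<-20)&(abs(C[...,1])<52)&(abs(C[...,0]+60)<35);q=C[m];print('box',len(q),cv2.minAreaRect(q.astype(np.float32)),np.median(Z[m]))
m=inb&(Z>.136)&(Z<.152)&(abs(C[...,0])<14)&(abs(C[...,1])<50);q=C[m];print('flap x',np.percentile(q[:,0],[5,50,95]),np.polyfit(q[:,1],q[:,0],1))
m=inb&(Z>.123)&(Z<.135)&(C[...,0]<-10)&(C[...,0]>-160)&(abs(C[...,1])>55)
for s in(1,-1):
    q=C[m&(C[...,1]*s>0)];print(s,len(q),np.percentile(q[:,1],[3,50,97]),np.polyfit(q[:,0],q[:,1],1))
m=inb&(Z>.09)&(abs(C[...,1])<50)&(C[...,0]<-100);print('near end',np.percentile(C[m][:,0],[.5,1,2]))
E
```

```text
table -0.0009254802674539819 deck 0.09907664551647122
box 1794 ((-61.95845031738281, -29.943111419677734), (50.14128875732422, 42.16226577758789), 0.4458356201648712) 0.1310261476459986
flap x [-1.3269145   1.28949669  3.9706347 ] [0.00665488 1.3236107 ]
1 389 [56.15680982 57.69929678 62.20557814] [2.71974988e-02 5.94877902e+01]
-1 843 [-69.75280383 -66.89420557 -63.92752797] [ 1.82759827e-03 -6.67356082e+01]
near end [-169.58878197 -169.22330091 -168.42301324]
```

Call:
move_arm(increments="-1 0 0.03 0.008 0 0 0; -1 0 0.07 0.008 0 0 0; -1 0 0.11 0.008 0 0 0; -1 0 0.15 0.008 0 0 0; -1 0 0.18 0.008 0 0 0; -1 0 0.18 0.008 0 0 0")

```text
time_s: 2.35
tcp_pos: [0.5216, -0.0759, 0.1678]
ee_rot: [[0.006, -0.011, -1.0], [1.0, -0.0, 0.006], [-0.0, -1.0, 0.011]]
wrist_force: [-0.1, 0.5, 0.1]
gripper_width: 0.997
```

```bash
cat > look.py <<'E'
import sys
from station import sense,capture,camera_params,r
from h import *
n=sys.argv[1]
s=sense();print(s['time_s'],s['tcp_pos'].round(4),s['wrist_force'].round(1))
p,d=capture('side');a=cv2.resize(p[140:300,170:370,::-1],None,fx=3.6,fy=3.6,interpolation=cv2.INTER_CUBIC)
cv2.imwrite(f'pics/s{n}.png',a)
if len(sys.argv)>2:
    p,d=capture('top');cv2.imwrite(f'pics/t{n}.png',cv2.resize(p[95:290,235:335,::-1],None,fx=3,fy=3,interpolation=cv2.INTER_CUBIC))
E
python3 look.py 2
```

```text
2.35 [ 0.5216 -0.0759  0.1678] [-0.1  0.5  0.1]
```

View pics/s2.png

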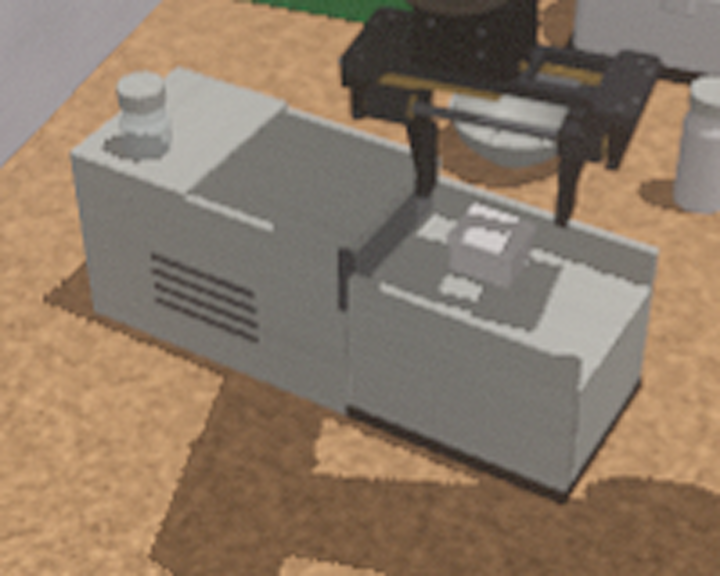

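Side view: the fingers hang over the deck, with the lead finger just before the flap (425,195) and the trailing one behind the box (565,220). Going lower.

Call:
move_arm(increments="-1 0 0.02 0 0 0 0; -1 0 0.04 0 0 0 0; -1 0 0.062 0 0 0 0; -1 0 0.062 0 0 0 0; -1 0 0.062 0 0 0 0")

```text
time_s: 2.9
tcp_pos: [0.5267, -0.0757, 0.1124]
ee_rot: [[0.004, 0.003, -1.0], [1.0, -0.0, 0.004], [-0.0, -1.0, -0.003]]
wrist_force: [1.1, -0.2, 0.0]
gripper_width: 0.996
```

```bash
python3 look.py 3 t
```

```text
2.9 [ 0.5267 -0.0757  0.1124] [ 1.1 -0.2  0. ]
```

View pics/s3.png

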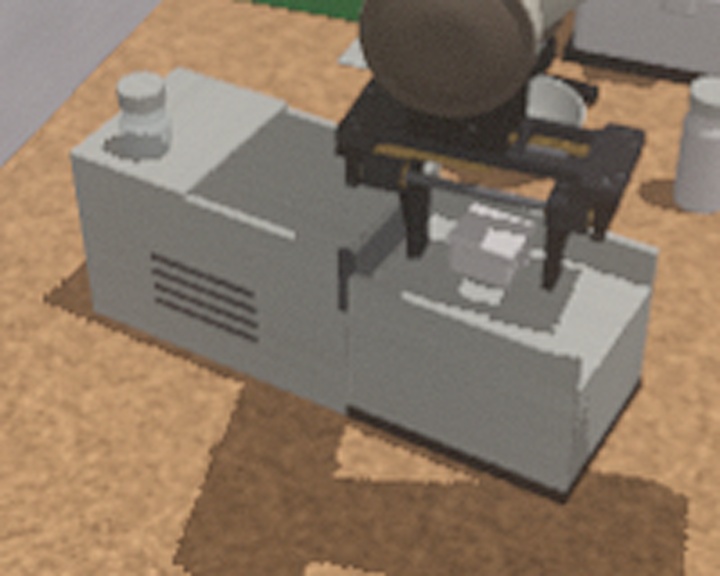

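Call:
move_arm(increments="-1 -0.001 0 -0.004 0 0 0; -1 -0.0014 0 -0.008 0 0 0; -1 -0.002 0 -0.012 0 0 0; -1 -0.003 0 -0.016 0 0 0; -1 -0.003 0 -0.016 0 0 0; -1 -0.003 0 -0.016 0 0 0")

```text
time_s: 3.6
tcp_pos: [0.5412, -0.0788, 0.1104]
ee_rot: [[0.005, -0.001, -1.0], [1.0, -0.0, 0.005], [-0.0, -1.0, 0.001]]
wrist_force: [-0.6, 0.9, 2.0]
gripper_width: 1.003
```

```bash
python3 look.py 4 t; python3 - <<'E'
import cv2,numpy as np
cv2.imwrite('pics/c4.png',np.hstack([cv2.resize(cv2.imread('pics/s4.png'),(500,400)),cv2.resize(cv2.imread('pics/t4.png'),(205,400))]))
E
```

```text
3.6 [ 0.5412 -0.0788  0.1104] [-0.6  0.9  2. ]
```

View pics/c4.png

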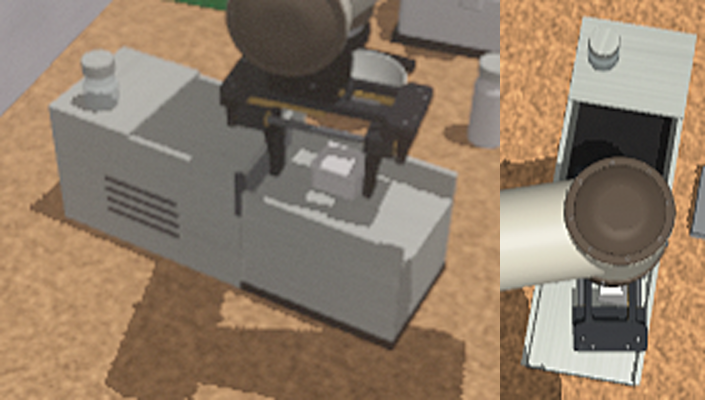

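```bash
python3 - <<'E'
import cv2,numpy as np
f=lambda n:cv2.resize(cv2.imread(f'pics/s{n}.png')[140:340,300:620],None,fx=2,fy=2)
cv2.imwrite('pics/z4.png',np.vstack([cv2.resize(f(3),(480,300)),cv2.resize(f(4),(480,300))]))
E
```

```text
(no output)
```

View pics/z4.png

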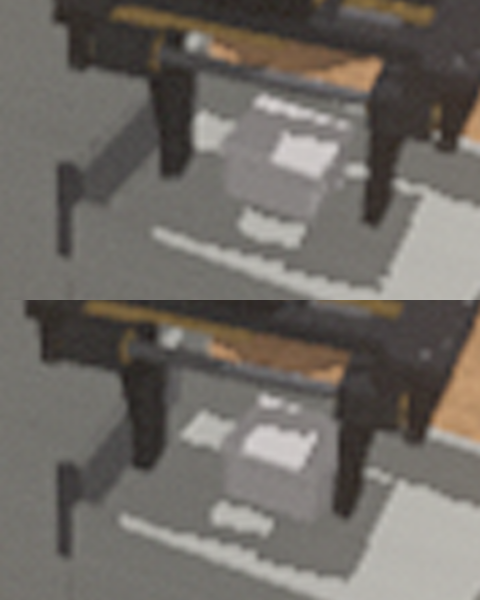

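```bash
cat > plan.py <<'E'
import numpy as np
O=np.array([.5935,-.0749]);a0=np.deg2rad(-9.92);R=np.array([[np.cos(a0),-np.sin(a0)],[np.sin(a0),np.cos(a0)]])
def uv(f): f=np.deg2rad(f);return np.array([np.cos(f),np.sin(f)]),np.array([-np.sin(f),np.cos(f)])
def tcp(c,f): u,v=uv(f);return np.array(c)-9.5*v+0*u+43.5*u+2*9.5*v  # contact=padcentre-9.5v
def flapang(c,f,thick=102):
    u,v=uv(f);best=0
    for s in(0,19):
        P=np.array(c)+thick*u+s*v;best=max(best,np.degrees(np.arctan2(P[0],60-P[1])))
    return best,P
def world(p): return O+R@np.array(p)/1000
def chute(w): return R.T@(np.array(w)-O)*1000
E
python3 - <<'E'
from plan import *
from station import sense
s=sense();t=s['tcp_pos'][:2];z=s['ee_rot'][:2,2];f=np.degrees(np.arctan2(-z[1],-z[0]))+9.92
u,v=uv(f);c=chute(t)-43.5*u-9.5*v;print('now tcp',chute(t),'phi',f,'contact',c,flapang(c,f,98))
for cx in range(-88,8,8):
    f=10+25*min(1,(cx+88)/63);c=(cx,-27.5);w=world(tcp(c,f));print(cx,round(f,1),'tcp chute',tcp(c,f).round(1),'world',w.round(4),'flap',flapang(c,f,98)[0].round(1),flapang(c,f,98)[1].round(),'shift from now tool x,z',((w[1]-t[1])*1000).round(1),(-(w[0]-t[0])*1000).round(1))
E
```

```text
now tcp [-51.02857482 -12.92081778] phi 9.629788647009393 contact [-92.32645212 -29.56369404] (np.float64(3.357505768583532), array([1.11430368, 5.56215337]))
-88 10.0 tcp chute [-46.8 -10.6] world [ 0.5456 -0.0773] flap 6.9 [5. 8.] shift from now tool x,z 1.6 -4.6
-80 13.2 tcp chute [-39.8  -8.3] world [ 0.5528 -0.0763] flap 13.4 [11. 13.] shift from now tool x,z 2.6 -11.8
-72 16.3 tcp chute [-32.9  -6.1] world [ 0.56   -0.0753] flap 21.8 [17. 18.] shift from now tool x,z 3.6 -19.0
-64 19.5 tcp chute [-26.2  -4. ] world [ 0.567  -0.0743] flap 30.9 [22. 23.] shift from now tool x,z 4.5 -26.0
-56 22.7 tcp chute [-19.5  -1.9] world [ 0.5739 -0.0735] flap 40.1 [27. 28.] shift from now tool x,z 5.4 -32.9
-48 25.9 tcp chute [-13.   0.] world [ 0.5807 -0.0726] flap 49.1 [32. 32.] shift from now tool x,z 6.2 -39.7
-40 29.0 tcp chute [-6.6  1.9] world [ 0.5873 -0.0719] flap 57.4 [36. 37.] shift from now tool x,z 7.0 -46.3
-32 32.2 tcp chute [-0.3  3.7] world [ 0.5939 -0.0712] flap 64.8 [41. 41.] shift from now tool x,z 7.7 -52.9
-24 35 tcp chute [6.2 5.2] world [ 0.6005 -0.0708] flap 70.9 [45. 44.] shift from now tool x,z 8.0 -59.5
-16 35 tcp chute [14.2  5.2] world [ 0.6084 -0.0722] flap 73.6 [53. 44.] shift from now tool x,z 6.6 -67.4
-8 35 tcp chute [22.2  5.2] world [ 0.6163 -0.0736] flap 75.6 [61. 44.] shift from now tool x,z 5.3 -75.2
0 35 tcp chute [30.2  5.2] world [ 0.6241 -0.0749] flap 77.2 [69. 44.] shift from now tool x,z 3.9 -83.1
```

Call:
move_arm(increments="-1 0.0016 0 -0.0046 0 -0.006 0; -1 0.002 0 -0.008 0 -0.034 0; -1 0.0026 0 -0.0118 0 -0.062 0; -1 0.003 0 -0.0154 0 -0.089 0; -1 0.0036 0 -0.019 0 -0.116 0; -1 0.004 0 -0.0225 0 -0.144 0; -1 0.0045 0 -0.026 0 -0.172 0; -1 0.0045 0 -0.026 0 -0.172 0")

```text
time_s: 4.5
tcp_pos: [0.5673, -0.075, 0.1102]
ee_rot: [[-0.167, -0.001, -0.986], [0.986, -0.001, -0.167], [-0.001, -1.0, 0.001]]
wrist_force: [-4.0, -3.8, 0.7]
gripper_width: 1.002
```

```bash
cat > st.py <<'E'
from plan import *
from station import sense
s=sense();t=s['tcp_pos'][:2];z=s['ee_rot'][:2,2];f=np.degrees(np.arctan2(-z[1],-z[0]))+9.92
u,v=uv(f);c=chute(t)-43.5*u-9.5*v;print('tcp',s['tcp_pos'].round(4),chute(t).round(1),'phi',f.round(1),'contact',c.round(1),'flap',flapang(c,f,98)[0].round(1))
E
python3 st.py; python3 look.py 5 t
```

```text
tcp [ 0.5673 -0.075   0.1102] [-25.8  -4.6] phi 19.5 contact [-63.6 -28.1] flap 30.9
4.5 [ 0.5673 -0.075   0.1102] [-4.  -3.8  0.7]
```

View pics/s5.png

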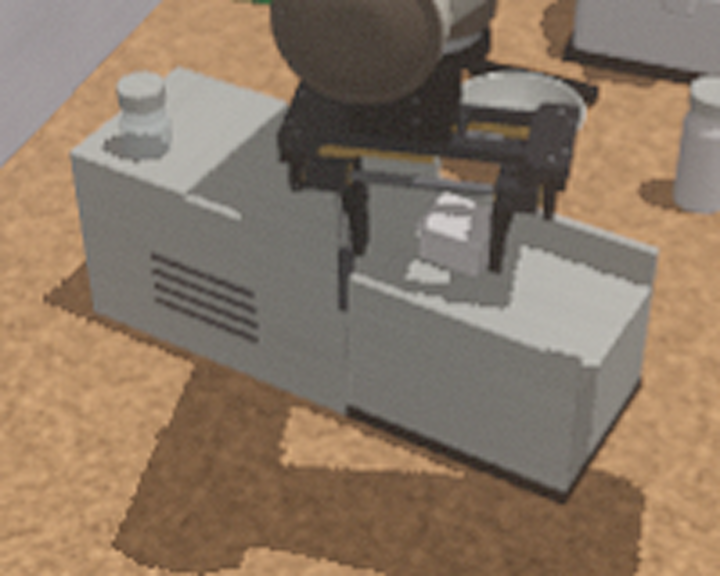

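Side view: the lead finger is past the flap line at (360,245) with the flap swung in. The trailing finger at (497,265) is behind the box at (450,240). Computing the next rows.

```bash
cat > rows.py <<'E'
from plan import *
from station import sense
import sys
s=sense();t=s['tcp_pos'][:2];E=s['ee_rot'][:2];z=E[:,2];f0=np.degrees(np.arctan2(-z[1],-z[0]))+9.92
for cx in np.arange(float(sys.argv[1]),float(sys.argv[2])+.1,4):
    f=10+25*min(1,(cx+88)/63);d=world(tcp((cx,float(sys.argv[3])),f))-t
    print(cx,(E[:,0]@d).round(4),(E[:,2]@d).round(4),-np.deg2rad(f-f0).round(3),flapang((cx,-28),f,98)[0].round())
E
python3 rows.py -60 4 -28
```

```text
-60.0 -0.0 -0.0032 -0.029 35.0
-56.0 -0.0002 -0.0066 -0.056 40.0
-52.0 -0.0003 -0.0101 -0.084 44.0
-48.0 -0.0005 -0.0134 -0.112 49.0
-44.0 -0.0006 -0.0168 -0.14 53.0
-40.0 -0.0008 -0.0201 -0.167 57.0
-36.0 -0.001 -0.0234 -0.195 61.0
-32.0 -0.0012 -0.0267 -0.223 64.0
-28.0 -0.0014 -0.0299 -0.25 68.0
-24.0 -0.002 -0.0333 -0.271 70.0
-20.0 -0.0033 -0.037 -0.271 72.0
-16.0 -0.0046 -0.0408 -0.271 73.0
-12.0 -0.006 -0.0446 -0.271 74.0
-8.0 -0.0073 -0.0484 -0.271 75.0
-4.0 -0.0086 -0.0521 -0.271 76.0
0.0 -0.01 -0.0559 -0.271 77.0
4.0 -0.0113 -0.0597 -0.271 78.0
```

Call:
move_arm(increments="-1 0 0 -0.003 0 -0.029 0; -1 -0.0002 0 -0.0066 0 -0.056 0; -1 -0.0003 0 -0.01 0 -0.084 0; -1 -0.0005 0 -0.0134 0 -0.112 0; -1 -0.0006 0 -0.0168 0 -0.14 0; -1 -0.0008 0 -0.02 0 -0.167 0; -1 -0.001 0 -0.0234 0 -0.195 0; -1 -0.001 0 -0.0234 0 -0.195 0")

```text
time_s: 5.4
tcp_pos: [0.5891, -0.0715, 0.1101]
ee_rot: [[-0.355, -0.004, -0.935], [0.935, -0.0, -0.355], [0.001, -1.0, 0.003]]
wrist_force: [-6.2, -3.3, 2.3]
gripper_width: 0.998
```

```bash
python3 st.py; python3 look.py 6 ; python3 rows.py -32 4 -28
python3 - <<'E'
from station import capture
import cv2
p,d=capture('wrist');cv2.imwrite('pics/w6.png',p[:,:,::-1])
E
```

```text
tcp [ 0.5891 -0.0715  0.1101] [-4.9  2.5] phi 30.7 contact [-37.5 -27.8] flap 60.0
5.4 [ 0.5891 -0.0715  0.1101] [-6.2 -3.3  2.3]
-32.0 -0.0018 -0.0044 -0.027 64.0
-28.0 -0.0027 -0.0075 -0.054 68.0
-24.0 -0.0038 -0.0107 -0.075 70.0
-20.0 -0.0058 -0.0142 -0.075 72.0
-16.0 -0.0079 -0.0176 -0.075 73.0
-12.0 -0.0099 -0.021 -0.075 74.0
-8.0 -0.012 -0.0245 -0.075 75.0
-4.0 -0.014 -0.0279 -0.075 76.0
0.0 -0.0161 -0.0314 -0.075 77.0
4.0 -0.0181 -0.0348 -0.075 78.0
```

View pics/s6.png

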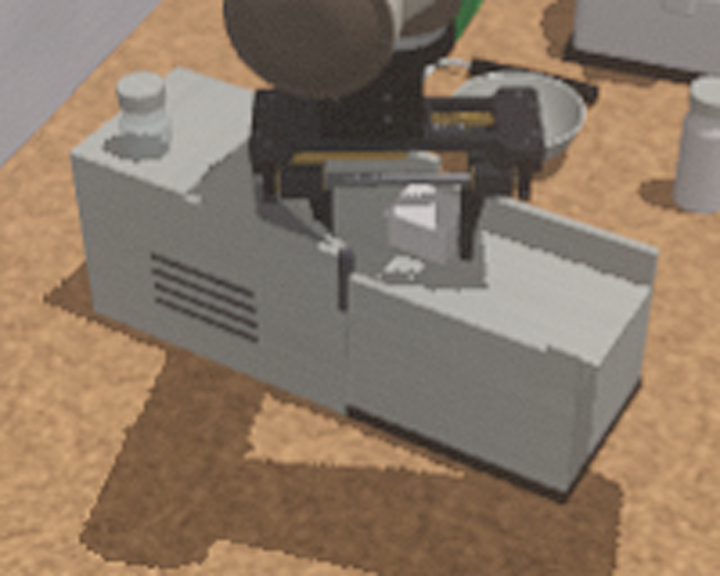

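View pics/w6.png

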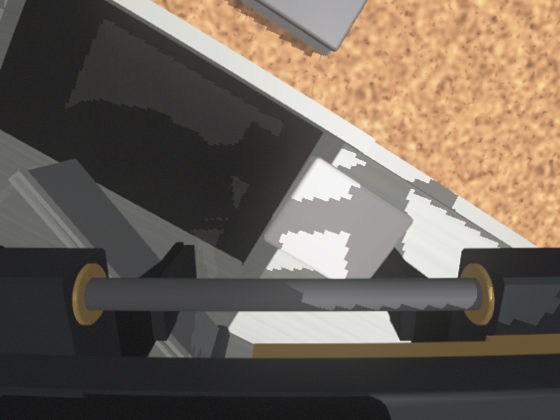

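Wrist view: the box (340,220) is square to the lip, which runs from (325,130) to (245,260). The flap is held well clear on the left, with its free edge at about (45,175). Pushing on.

Call:
move_arm(increments="-1 -0.0018 0 -0.0044 0 -0.027 0; -1 -0.0027 0 -0.0075 0 -0.054 0; -1 -0.0038 0 -0.0107 0 -0.075 0; -1 -0.0058 0 -0.0142 0 -0.075 0; -1 -0.0079 0 -0.0176 0 -0.075 0; -1 -0.0099 0 -0.021 0 -0.075 0; -1 -0.0099 0 -0.021 0 -0.075 0; -1 -0.0099 0 -0.021 0 -0.075 0")

```text
time_s: 6.3
tcp_pos: [0.6131, -0.0734, 0.1101]
ee_rot: [[-0.423, -0.001, -0.906], [0.906, -0.0, -0.423], [0.0, -1.0, 0.001]]
wrist_force: [-3.3, -2.8, -1.2]
gripper_width: 1.0
```

```bash
python3 st.py; python3 look.py 7 ; python3 rows.py -8 8 -28
python3 - <<'E'
from station import capture
import cv2
p,d=capture('wrist');cv2.imwrite('pics/w7.png',p[:,:,::-1])
E
```

```text
tcp [ 0.6131 -0.0734  0.1101] [19.1  4.8] phi 35.0 contact [-11.1 -27.9] flap 74.5
6.3 [ 0.6131 -0.0734  0.1101] [-3.3 -2.8 -1.2]
-8.0 -0.0019 -0.0025 -0.001 75.0
-4.0 -0.0042 -0.0057 -0.001 76.0
0.0 -0.0065 -0.009 -0.001 77.0
4.0 -0.0088 -0.0123 -0.001 78.0
8.0 -0.011 -0.0156 -0.001 78.0
```

View pics/s7.png

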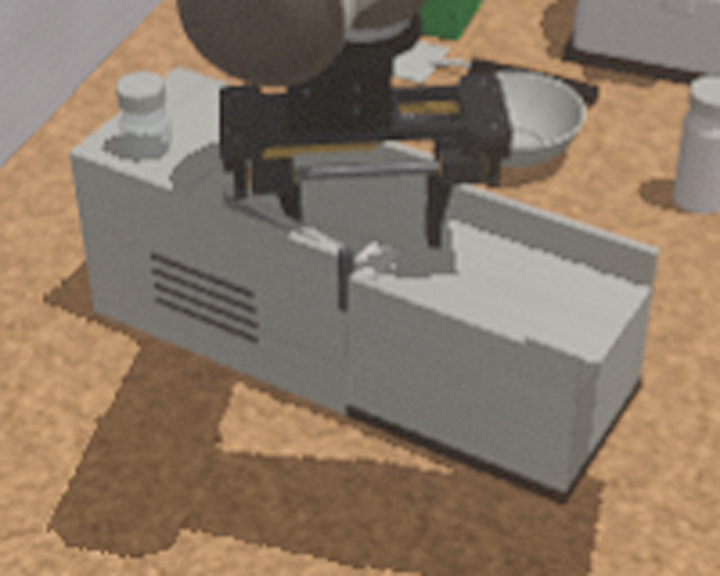

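View pics/w7.png

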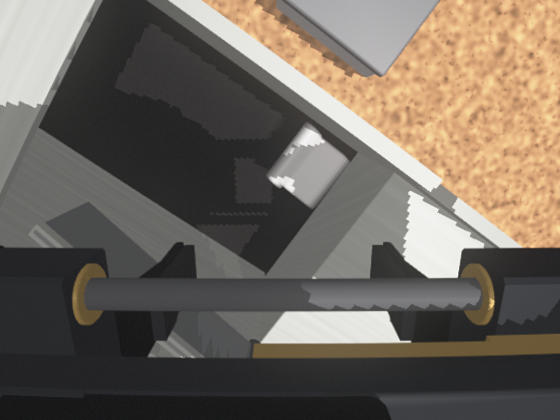

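The box (310,165) has dropped to the well floor with the flap still held clear. I'll draw the fingers straight back now so the flap follows them shut.

Call:
move_arm(increments="-1 0.005 0 0.009 0 0 0; -1 0.011 0 0.018 0 0 0; -1 0.016 0 0.028 0 0 0; -1 0.022 0 0.037 0 0 0; -1 0.027 0 0.046 0 0 0; -1 0.033 0 0.056 0 0 0; -1 0.038 0 0.065 0 0 0; -1 0.038 0 0.065 0 0 0")

```text
time_s: 7.2
tcp_pos: [0.5383, -0.0656, 0.1111]
ee_rot: [[-0.424, 0.002, -0.906], [0.906, 0.001, -0.424], [-0.0, -1.0, -0.002]]
wrist_force: [0.2, -0.2, 0.6]
gripper_width: 0.996
```

```bash
python3 st.py; python3 look.py 8
```

```text
7.2 [ 0.5383 -0.0656  0.1111] [ 0.2 -0.2  0.6]Traceback (most recent call last):
  File "st.py", line 4, in <module>
    u,v=uv(f);c=chute(t)-43.5*u-9.5*v;print('tcp',s['tcp_pos'].round(4),chute(t).round(1),'phi',f.round(1),'contact',c.round(1),'flap',flapang(c,f,98)[0].round(1))
                                                                                                                                       ^^^^^^^^^^^^^^^^^^^^^^^^
AttributeError: 'int' object has no attribute 'round'
```

View pics/s8.png

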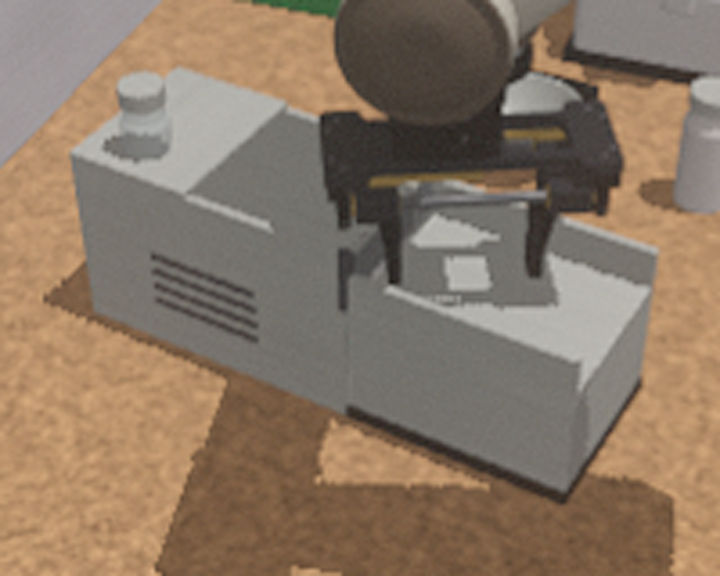

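Call:
move_arm(increments="-1 0.004 0 0.007 0 0 0; -1 0.004 -0.01 0.007 0 0 0; -1 0.004 -0.04 0.007 0 0 0; -1 0.004 -0.08 0.007 0 0 0; -1 0.004 -0.12 0.007 0 0 0; -1 0.02 -0.16 0.04 0 0 0; -1 0.035 -0.19 0.08 0 0 0; -1 0.05 -0.20 0.11 0 0 0")

```text
time_s: 8.05
tcp_pos: [0.4181, -0.0679, 0.3142]
ee_rot: [[-0.423, 0.006, -0.906], [0.906, 0.0, -0.423], [-0.002, -1.0, -0.006]]
wrist_force: [0.2, 0.4, 0.7]
gripper_width: 1.002
```

Call:
move_arm(increments="-1 0 0 0.03 0 0 0; -1 0 0 0.05 0 0 0; -1 0 0 0.05 0 0 0; -1 0 0 0.05 0 0 0; -1 0 0 0.05 0 0 0")

```text
time_s: 8.55
tcp_pos: [0.3734, -0.0886, 0.3108]
ee_rot: [[-0.423, 0.0, -0.906], [0.906, -0.0, -0.423], [-0.0, -1.0, -0.0]]
wrist_force: [0.5, 0.3, -0.1]
gripper_width: 1.001
```

```bash
python3 - <<'E'
from station import sense,capture,camera_params
from h import *
s=sense();print(s['time_s'],s['tcp_pos'],s['wrist_force'])
p,d=capture('top');cv2.imwrite('pics/t9.png',p[:,:,::-1]);np.savez('t9.npz',p=p,d=d)
p2,d2=capture('side');cv2.imwrite('pics/s9.png',p2[:,:,::-1])
O=np.array([.5942,-.0738]);a=np.deg2rad(-9.92);R=np.array([[np.cos(a),-np.sin(a)],[np.sin(a),np.cos(a)]])
W=cloud(d,camera_params('top'));Z=W[...,2];C=(W[...,:2]-O)@R*1000
inb=(abs(C[...,0]-30)<215)&(abs(C[...,1])<80)
m=inb&(Z>.135)&(Z<.15)&(abs(C[...,0])<12)&(abs(C[...,1])<50);q=C[m];print('flap',np.polyfit(q[:,1],q[:,0],1),q[:,1].min(),q[:,1].max())
m=inb&(Z>.02)&(Z<.09)&(C[...,0]>6)&(C[...,0]<125)&(abs(C[...,1])<52);q=C[m];print('well obj',len(q),np.percentile(q,[3,97],axis=0) if len(q) else '',np.median(Z[m]) if len(q) else '')
m=inb&(Z>.18)&(C[...,0]>140);q=C[m];print('jar',q.mean(0))
cv2.imwrite('pics/t9c.png',np.hstack([cv2.resize(p[95:290,235:335,::-1],None,fx=3,fy=3),cv2.resize(p2[140:300,180:340,::-1],(480,585))]))
z=np.load('top0.npz')['p'].astype(int);df=abs(z-p).max(2)>60;df[:, 240:335]=0
E
```

```text
8.55 [ 0.37340775 -0.0886299   0.31075037] [ 0.45556051  0.27734337 -0.07261527]
flap [-0.0022722   1.78460532] -49.92857199846131 48.83533850164903
well obj 90 [[  8.92226255 -50.71600551]
 [ 34.74813824 -14.04562489]] 0.05469335102696116
jar [180.34332781  33.62561856]
```

View pics/t9c.png

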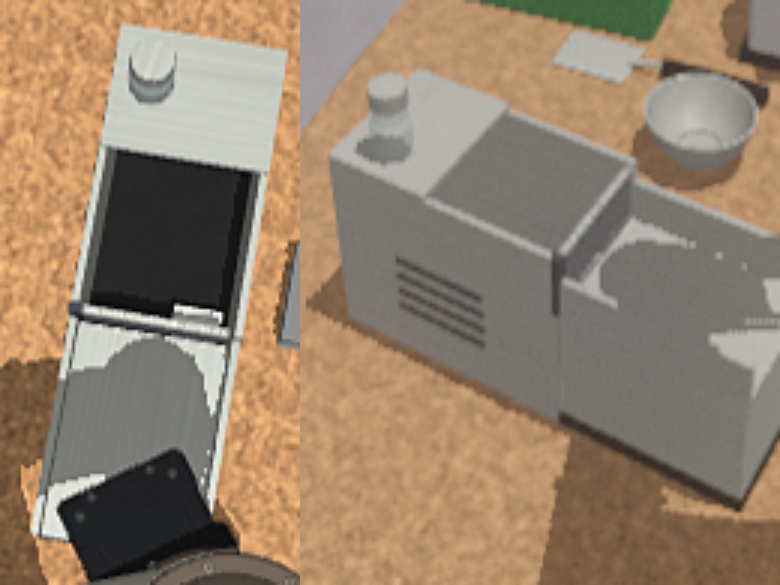

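View pics/t9.png

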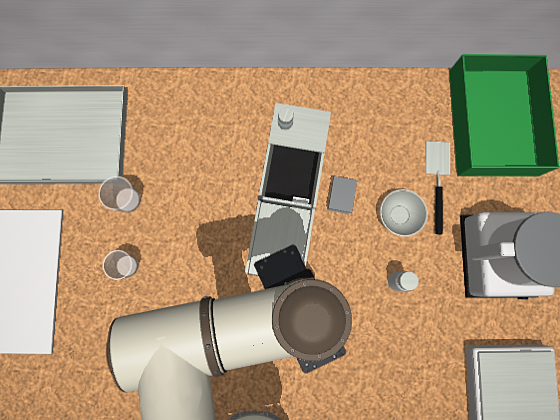

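The flap is shut, the box stands on end in the well with its top at about 55 mm, and the other things haven't moved. Handing in.

```bash
python3 -c "
from station import r,sense
print(r.finish_job());print(sense()['time_s'])"
```

```text
the job is handed in; nothing more can be done
None
the job is handed in; nothing more can be done
```

The box is posted: it is in the well behind the flap, the flap is shut, and the job was handed in at about 8.7 s on the robot's clock.

**How it went:** One finger opened the flap while the other pushed the box along the deck, with the gripper turned so the flap finger led. The flap stayed ahead of the box all the way and was about 60° open when the box's front reached the edge. After the box dropped, I drew the fingers straight back, the flap followed them shut, and I lifted clear.

**Limit on the order:** The fingers do not open wide enough to swing the flap far before the other finger reaches the box. By my reckoning it was only about 7° open at first contact, and it opened further as the box moved.

**Last checks:**
- **Flap:** it lies straight across the deck's edge in the top view, and it looks shut in the side view.
- **Box:** it stands on end in the right-hand part of the well, close behind the deck's edge, with its top at about 55 mm.
- **Other things:** the jar measured the same as at the start (within 0.1 mm), and the rest look unmoved in the top picture.
- **Forces:** the wrist readings after each move never exceeded about 8 N.
- **Disagreement:** the cameras differed by 2–3 mm on where the chute is, so I used a middle value.

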